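# Offer a printed hinge leaf up to its jamb and hold it for the pin

### The job

The steel hinge pin is parked in the top of the jamb block whose hinge we assemble next; the other block has a red plug. Lift the orange hinge leaf by its rib and bring its knuckle into the gap between the two blue knuckles of the block with the steel pin, leaf level and its plate pointing out of the front of the block, so that the three holes line up for the pin. Finish while holding it there, still and in the air, not pressing on the block; leave pin, plug and everything else on the desk as they are.

Things in the scene. Friction and masses are not known exactly. Their poses are not given: they have to be found in the camera images.
- leaf: loose orange printed hinge leaf, 50 to 100 g, flat on the desk. Origin: on its underside below the middle of its grip rib; x from plate to knuckle, y along the hinge axis, z up. Plate 60 x 60 x 6 mm (x -40 to 20). Grip rib on it: 36 mm along x, 12 mm thick in y, top 36 mm above the underside; pinch it across y from above. Starts with x away from the robot, yaw within 0.8 rad.
- leaf_hinge (a point): centre of the leaf's knuckle hole: 42 mm along x and 13 mm above the underside from the leaf's origin; axes as the leaf's. The knuckle is a tube along y, 26 mm outside, 12 mm hole, 30 mm long, underside flush with the plate's, joined to it by a 30 mm wide neck.
- jamb_left: left jamb (y > 0): wooden block fixed to the desk, 48 mm deep, 90 wide, 98 high, two blue knuckles on its front, steel foot 8 mm thick, 130 wide, from 8 to 78 mm behind the axis. Origin: on the desk below the middle of the hinge axis. y along the hinge axis, z up, x into the block; its front faces -x, to the robot's side. Fixed; yaw up to 0.5 rad.
- jamb_right: right jamb (y < 0): wooden block fixed to the desk, 48 mm deep, 90 wide, 98 high, two blue knuckles on its front, steel foot 8 mm thick, 130 wide, from 8 to 78 mm behind the axis. Origin: on the desk below the middle of the hinge axis. y along the hinge axis, z up, x into the block; its front faces -x, to the robot's side. Fixed; yaw up to 0.5 rad.
- jamb_left_hinge (a point): on the left jamb's hinge axis, middle of the gap between its blue knuckles, 85 mm above the desk; axes as the jamb's. Knuckles: tubes along y, 26 mm outside, 12 mm hole, 22 mm long each; clear gap 36 mm (y -18 to 18), open above, in front and below. The block's face is 18 mm behind the axis.
- jamb_right_hinge (a point): on the right jamb's hinge axis, middle of the gap between its blue knuckles, 85 mm above the desk; axes as the jamb's. Knuckles: tubes along y, 26 mm outside, 12 mm hole, 22 mm long each; clear gap 36 mm (y -18 to 18), open above, in front and below. The block's face is 18 mm behind the axis.
- jamb_left_park (a point): mouth of the vertical parking hole in the left jamb's top, 42 mm behind the hinge axis, 98 mm above the desk; either the steel pin or the red plug stands in it.
- jamb_right_park (a point): mouth of the vertical parking hole in the right jamb's top, 42 mm behind the hinge axis, 98 mm above the desk; either the steel pin or the red plug stands in it.
- pin: steel hinge pin, 8 mm diameter, 100 mm long with an 18 mm wide round head 10 mm thick on top, standing loosely in the parking hole of the left or the right jamb, 50 mm of it above the block. Origin: its foot.
- plug: red plastic plug of the same shape as the pin, standing in the parking hole of the other jamb. Origin: its foot.
- phone: black phone lying flat, 138 x 68 x 9 mm, bystander; origin at the centre of its underside.
- screwdriver: screwdriver lying on the desk, 180 mm long, bystander; origin near its middle, below.
- cone: white printed cone, 60 mm wide, 62 mm high, bystander; origin at the centre of its underside.
- cup: white printed cup, 60 mm wide, 50 mm high, bystander; origin at the centre of its underside.
- tape: blue roll of tape lying flat, 90 mm wide, 24 mm high, bystander; origin at the centre of its underside.
- stick: wooden sanding stick lying flat, 150 x 18 x 6 mm, bystander; origin at the centre of its underside.
Not all that is in view belongs to the job. Several things look just like the leaf: the one meant starts nearest to the robot's base.

How it is judged:
On the way, in this order (a step that is already met when the one before it is completed fails the run):
1. the leaf is lifted off the desk in the fingers (height (world z) of leaf above 0.03 m and contact force between leaf and the fingers above 2 N), for 0.2 s.
2. the leaf's knuckle hole is in line with the holes of the jamb that has the steel pin, held still (contact force between leaf and the fingers above 2 N and linear speed of leaf below 0.015 m/s and ((horizontal distance between pin and jamb_left_park below 0.02 m and x of leaf_hinge in the frame of jamb_left_hinge between -0.0035 and 0.0035 m and y of leaf_hinge in the frame of jamb_left_hinge between -0.004 and 0.004 m and z of leaf_hinge in the frame of jamb_left_hinge between -0.0035 and 0.0035 m and x of leaf in the frame of jamb_left_hinge below -0.03 m and angle between the y axis of leaf and the y axis of jamb_left_hinge, either way round below 0.1 rad and angle between leaf's own z axis and vertical below 0.12 rad and contact force between leaf and jamb_left below 2 N) or (horizontal distance between pin and jamb_right_park below 0.02 m and x of leaf_hinge in the frame of jamb_right_hinge between -0.0035 and 0.0035 m and y of leaf_hinge in the frame of jamb_right_hinge between -0.004 and 0.004 m and z of leaf_hinge in the frame of jamb_right_hinge between -0.0035 and 0.0035 m and x of leaf in the frame of jamb_right_hinge below -0.03 m and angle between the y axis of leaf and the y axis of jamb_right_hinge, either way round below 0.1 rad and angle between leaf's own z axis and vertical below 0.12 rad and contact force between leaf and jamb_right below 2 N))), for 0.3 s.
At the end, for the whole second after the job is handed in: Fingers hold the leaf still, level within 0.12 rad, over 60 mm up, plate out of the front of the jamb with the steel pin: hole centre within 3.5 mm of the hinge axis (x, z) and 4 mm of the gap's middle, axes within 0.1 rad, under 2 N on the jamb (all of step 2 and height (world z) of leaf above 0.06 m); the arm keeps its last pose, push and grip.
It fails at once if the leaf is forced against a jamb (over 20 N) (contact force between leaf and jamb_left above 20 N or contact force between leaf and jamb_right above 20 N).
It fails at once if the pin or the plug is moved by more than 15 mm (distance of any of pin, plug from where it was at the start of the episode above 0.015 m).
It fails at once if a bystander is moved by more than 20 mm (distance of any of phone, screwdriver, cone, cup, tape, stick from where it was at the start of the episode above 0.02 m).
It also fails if it takes over 37 s, if anything falls off the work surface, if the arm or the gripper's body presses on something with over 40 N, if the wrist force passes 120 N, or if a joint passes its speed limit or range.

### The arm

A 6-joint arm with a two-finger parallel gripper is mounted at the origin on the work surface. World frame = base frame: x ahead of the robot, y to its left, z up, the work surface at z = 0. Lengths are in m, angles in rad, forces in N, time in s.
With the tool pointing down it reaches from about 0.35 to 0.875 m from the base axis. Payload 4.2 kg.
Tool frame: the origin (TCP) lies between the finger pads; the fingertips stand 19 mm ahead of it and the grasp point (between the pads) is the TCP; z points along the fingers, y is the line along which they close (so a half turn about z gives the same grasp; the last joint's range is limited). The gripper opens to 87 mm and grips with 3 to 60 N. Pads are 19 mm wide; open, the fingers measure 117 mm over their backs; the gripper's body (75 mm by 190 mm) begins 51 mm behind the grasp point.
Start: joints at [1.387, 0.385, 0.008, 0, -1.194, -0.259], TCP at [0.268, 0.565, 0.242] pointing down, gripper open.
Joint ranges: [-3.14, 3.14], [-1.21, 2.06], [-1.07, 1.41], [-3.16, 2.05], [-2.99, -0.16], [-3.1, 3.1]. Speed limits (rad/s): [2.79, 2.79, 3.14, 3.14, 3.14, 3.14].

### API

Orientations are given as a rotation vector (axis times angle).
In Python, from station import ctrl gives the robot as it stands. The module is installed in compiled form; this text tells all that it offers.
- The arm moves only by the tool send_rows, never from a script. Its argument "targets" is a list of rows, each a list of 7 numbers: the shift along the tool's x, y, z in cm, then the turn, a rotation vector about the tool's x, y, z in rad, then the closure, from 0 (fully open) to 1 (shut). A call has 1 to 10 rows; each row shifts and turns the commanded pose from where the row before left it, along the tool's axes as they then stand; what a row does not reach is not made up. A row lasts 1/10 s, in which the tool goes at most 50 mm and 8.59 degrees, less where a joint would pass 70% of its speed; a pose out of reach is approached as far as the arm can. A call is refused whole if a number of a shift passes 5 or a number of a turn 0.15, either way. A call with a gripper value outside its range is refused whole. The fingers move at their own pace and stop on an object; "grip_force" is the grip in N (left out, the last holds). Time passes only in rows, so rows that do not move let the fingers close. It gives the time, the measured TCP pose, the force, the opening and the grip force at its end, in the units of the state.
- ctrl.sense(): the state, without advancing time (a new reading comes with each control period).
- ctrl.read_camera(name): name is "scene" or "top" or "wrist"; returns a dict with "pixels" (480x640x3 uint8, red, green, blue), "fx", "fy", "cx", "cy" (pixels), "world_to_cam" (4x4, takes a point from world to camera coordinates); the wrist camera has in their place "T_tool_cam" (4x4, takes a point from camera to tool coordinates, whose origin is the TCP and whose axes are the flange's). Camera axes: x right, y up, looking along -z (the intrinsics and any distortion apply to the point x, -y, -z); pixel columns grow to the right and rows downward; lengths in m; the calibration is good to about 2 mm. The wrist camera is an equidistant fisheye: a pixel r from the principal point sees the ray r / f radians off the axis. A picture is of the moment at which its call begins: read the wrist's pose just before it. There is no depth.
- ctrl.finish_job(): hands the job in; it is judged then, once.
Trained networks look in the newest picture that a camera, given by its name, has taken for a name from the list of things; names that differ only in an ending like _2 or _b are one class to them, and where a whole thing is asked for, a point or a joint stands for the part that bears it (a point fixed in the world has none). Each returns a list of dicts, best first, with "p" (0 to 1); they miss things now and then, are a little off and sometimes report something else, mostly with a low value. They report only what shows in the picture. A call takes as long as a camera call. They do not tell look-alikes from the thing itself.
- ctrl.regions_of(camera, target): "mask" (480x640 bool, what is visible of it) and "rect" ([left, top, right, bottom] in pixels, round what is visible of it).
The state is a dict: "time": time; "qpos": joint angles; "joint_velocities": joint speeds; "tau": joint torques, N m; "eef_pos": TCP position; "orientation": TCP orientation; "contact_force": force on the tool from outside, world axes, zero at the start; "wrist_torque": the same for the moment, N m; "finger_gap": opening from 0.0 (shut) to 1.0 (fully open); "gripper_force": force on a finger pad.
Only numpy, scipy, OpenCV 4.12 (cv2) and the standard library are available. Lean on these libraries where they do the work, as an engineer would, in place of code of your own. Each camera call takes 0.05 s, during which the arm holds its last target. There are 200 camera calls.

## Working session

There is one attempt and no reset: what is moved stays moved. The work goes in short steps, Python scripts to look and compute and a tool call to move; the robot and the scene stay as the last step left them, time stands still between calls to the robot, and variables do not carry over. Pictures are saved under pics/ and viewed, at most 10 in all, crops included, and the job is handed in when it is done.

Besides the shell and the picture viewer there is one more tool, called after "Emit:" as name([rows], argument=value, ...), one row to a line, values as JSON. send_rows: Moves the arm, as the interface text tells. Its arguments: {"type":"object","properties":{"targets":{"type":"array"},"grip_force":{"type":"number"}},"required":["targets"]}

```bash
mkdir -p pics
cat > h.py <<'E'
import numpy as np, cv2
from scipy.spatial.transform import Rotation as R
from station import ctrl
def save(n,im): cv2.imwrite('pics/'+n,cv2.cvtColor(np.ascontiguousarray(im),cv2.COLOR_RGB2BGR))
def ray(c,u,v):
    "fixed camera: origin, direction in world"
    T=np.linalg.inv(c['world_to_cam']); d=np.array([(u-c['cx'])/c['fx'],-(v-c['cy'])/c['fy'],-1.])
    d=T[:3,:3]@d; return T[:3,3],d/np.linalg.norm(d)
def onz(c,u,v,z):
    o,d=ray(c,u,v); return o+d*(z-o[2])/d[2]
def proj(c,p):
    q=c['world_to_cam']@np.append(p,1); return np.array([c['cx']+c['fx']*q[0]/-q[2],c['cy']-c['fy']*q[1]/-q[2]])
def tri(rs):
    A=sum(np.eye(3)-np.outer(d,d) for o,d in rs); b=sum((np.eye(3)-np.outer(d,d))@o for o,d in rs)
    p=np.linalg.solve(A,b); return p,[np.linalg.norm(np.cross(p-o,d)) for o,d in rs]
E
python3 - <<'E'
from h import *
s=ctrl.sense(); print({k:np.round(v,3) for k,v in s.items()})
for n in ['scene','top']:
    c=ctrl.read_camera(n); save(n+'.png',c['pixels']); print(n,c['fx'],c['cx'],c['cy'],[k for k in c],np.round(np.linalg.inv(c['world_to_cam']),3).tolist())
    for t in ['leaf','jamb_left','jamb_right','pin','plug']:
        for r in ctrl.regions_of(n,t):
            m=r['mask']; v,u=np.nonzero(m); print(t,round(r['p'],2),r['rect'],m.sum(),u.mean().round(1),v.mean().round(1),onz(c,u.mean(),v.mean(),0.01).round(3))
E
```

```text
{'time': np.float64(0.0), 'qpos': array([ 1.387e+00,  3.860e-01,  7.000e-03, -1.000e-03, -1.194e+00,
       -2.590e-01]), 'joint_velocities': array([-0.   , -0.002, -0.001, -0.001,  0.   ,  0.001]), 'tau': array([-0.0000e+00, -3.9066e+01,  1.8740e+01,  4.2200e+00,  1.1000e-02,
       -0.0000e+00]), 'eef_pos': array([0.268, 0.564, 0.24 ]), 'orientation': array([ 3.063e+00, -6.900e-01, -1.000e-03]), 'contact_force': array([0.165, 0.28 , 0.922]), 'wrist_torque': array([ 0.012, -0.027,  0.015]), 'gripper_force': np.float64(0.0), 'finger_gap': np.float64(1.005)}
scene 548.4666447457114 322.69526020749953 247.51156782427947 ['pixels', 'fx', 'fy', 'cx', 'cy', 'world_to_cam'] [[-0.878, -0.319, 0.357, 1.001], [0.479, -0.612, 0.629, 0.746], [0.018, 0.723, 0.69, 0.989], [0.0, 0.0, 0.0, 1.0]]
leaf 0.94 [317.0, 261.6, 355.8, 292.5] 600 335.3 275.3 [ 0.514 -0.045  0.01 ]
leaf 0.81 [262.8, 262.6, 302.0, 280.2] 669 281.4 270.2 [ 0.624 -0.122  0.01 ]
leaf 0.81 [300.6, 305.3, 339.8, 337.6] 776 319.7 320.5 [0.615 0.061 0.01 ]
leaf 0.68 [307.0, 146.7, 339.3, 166.2] 348 323.3 157.6 [ 0.298 -0.502  0.01 ]
[... 696 characters left out ...]
1 ]
leaf 0.7 [319.0, 205.4, 354.5, 241.1] 702 338.9 222.1 [ 0.616 -0.126  0.01 ]
leaf 0.62 [477.4, 331.1, 515.9, 364.7] 808 494.2 349.2 [ 0.295 -0.508  0.01 ]
leaf 0.55 [259.9, 204.4, 281.7, 243.8] 726 268.7 225.0 [0.61  0.053 0.01 ]
leaf 0.26 [144.3, 201.8, 205.2, 252.3] 1641 172.7 223.1 [0.617 0.3   0.01 ]
jamb_left 0.96 [144.1, 202.0, 205.4, 249.1] 1658 172.4 222.7 [0.618 0.301 0.01 ]
jamb_right 0.84 [396.3, 210.4, 452.2, 257.5] 1535 425.8 231.3 [ 0.591 -0.347  0.01 ]
pin 0.51 [427.3, 219.3, 440.1, 229.6] 66 436.0 225.3 [ 0.606 -0.373  0.01 ]
plug 0.47 [152.9, 214.2, 163.7, 220.6] 67 157.4 216.6 [0.634 0.34  0.01 ]
plug 0.36 [121.3, 310.7, 188.1, 343.8] 493 144.6 330.0 [0.347 0.364 0.01 ]
```

View pics/scene.png

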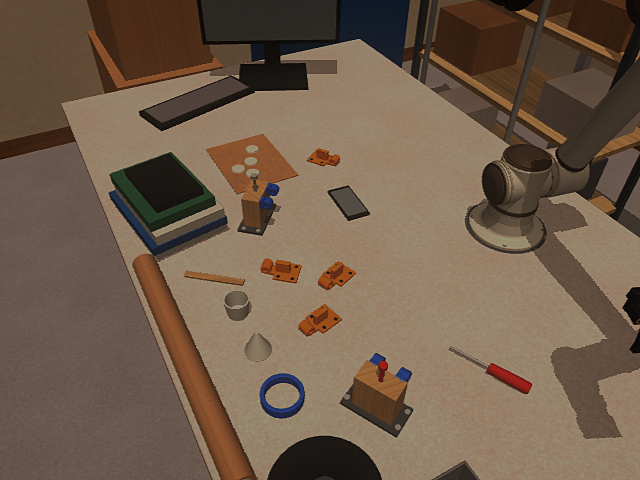

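View pics/top.png

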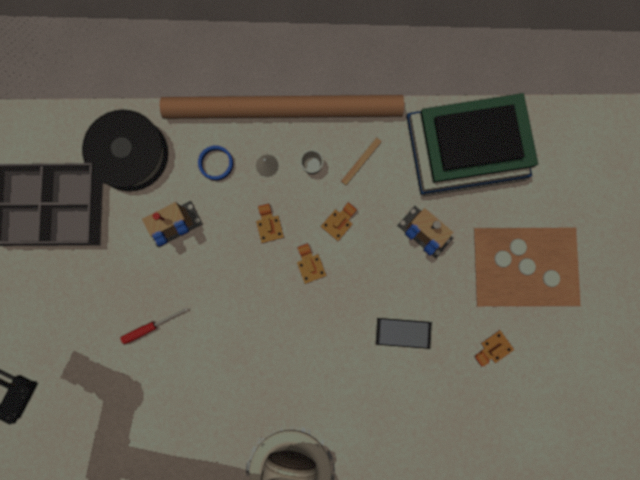

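The leaf look-alikes in the top view are at (310,265), (339,222), (269,225) and (494,349). The one nearest the base is (310,265), r≈0.51, which is scene (335,275). The steel pin (grey) is in the right jamb, at top (436,225). The left jamb has the red plug. Next is a close crop to check this.

Run:
```python
import cv2,numpy as np
t=cv2.imread('pics/top.png');s=cv2.imread('pics/scene.png')
f=lambda im,x,y:cv2.resize(im[y:y+60,x:x+80],(400,300),interpolation=cv2.INTER_CUBIC)
cv2.imwrite('pics/crop1.png',np.vstack([np.hstack([f(t,275,235),f(s,300,245)]),np.hstack([f(t,385,200),f(s,225,170)])]))
```

```text
(no output)
```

View pics/crop1.png

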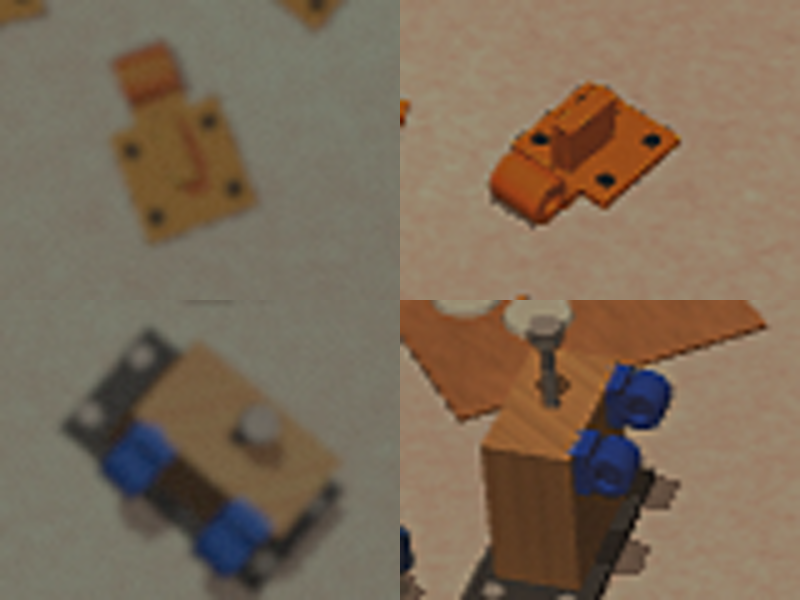

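Emit:
send_rows([
  [-1, 5, 0, 0, 0, -0.07, 0],
  [-1, 5, 0, 0, 0, -0.07, 0],
  [-1, 5, 0, 0, 0, -0.07, 0],
  [-1, 5, 0, 0, 0, -0.07, 0],
  [-1, 5, 0, 0, 0, -0.07, 0],
  [0, 5, 0, 0, 0, -0.07, 0],
  [0, 5, 0, 0, 0, -0.07, 0],
  [0, 5, 0, 0, 0, -0.07, 0],
  [0, 4, 0, 0, 0, -0.07, 0],
])

```text
time: 1.5
eef_pos: [0.1497, 0.1544, 0.2411]
orientation: [-3.126, -0.3, 0.0]
contact_force: [0.1, 0.3, 0.7]
finger_gap: 0.997
gripper_force: 0.0
```

The choice holds: the orange leaf has its rib clear and its knuckle pointing away from the robot, yaw about +0.35. The right jamb carries the grey pin. I'll move over the leaf.

Emit:
send_rows([
  [3.2, 3.3, 0, 0, 0, 0, 0],
  [3.2, 3.3, 0, 0, 0, 0, 0],
  [3.2, 3.3, 0, 0, 0, 0, 0],
  [3.2, 3.3, 0, 0, 0, 0, 0],
  [3.2, 3.3, 0, 0, 0, 0, 0],
  [3.2, 3.3, 0, 0, 0, 0, 0],
  [3.2, 3.3, 0, 0, 0, 0, 0],
  [3, 3, 0, 0, 0, 0, 0],
  [0, 0, 0, 0, 0, -0.08, 0],
  [0, 0, 0, 0, 0, -0.08, 0],
])

```text
time: 2.5
eef_pos: [0.4229, -0.0321, 0.2414]
orientation: [3.094, 0.542, -0.002]
contact_force: [-0.7, 0.6, -0.5]
finger_gap: 0.999
gripper_force: 0.0
```

Run:
```python
from h import *
s=ctrl.sense(); print(s['eef_pos'],s['orientation'],s['qpos'].round(2))
c=ctrl.read_camera('wrist'); save('w1.png',c['pixels']); print(c['fx'],c['fy'],c['cx'],c['cy'],np.round(c['T_tool_cam'],3).tolist())
for t in ['leaf','jamb_right']:
    for r in ctrl.regions_of('wrist',t): print(t,r['p'],r['rect'])
```

```text
[ 0.42294715 -0.03207575  0.24137389] [ 3.09432474e+00  5.42289412e-01 -2.41988970e-03] [ 0.31  0.04 -0.45 -0.   -1.09  1.61]
371.64829954431775 371.64829954431775 323.619365885446 244.91132231962067 [[-0.001, 0.963, 0.268, 0.074], [1.0, 0.001, -0.001, -0.001], [-0.001, 0.268, -0.963, -0.143], [0.0, 0.0, 0.0, 1.0]]
leaf 0.87 [339.6, 91.4, 398.7, 182.9]
leaf 0.86 [424.5, 46.9, 514.7, 118.6]
leaf 0.85 [274.1, 0.0, 335.4, 60.9]
jamb_right 0.72 [568.4, 124.4, 638.9, 243.2]
jamb_right 0.61 [41.4, 0.0, 121.8, 20.6]
```

View pics/w1.png

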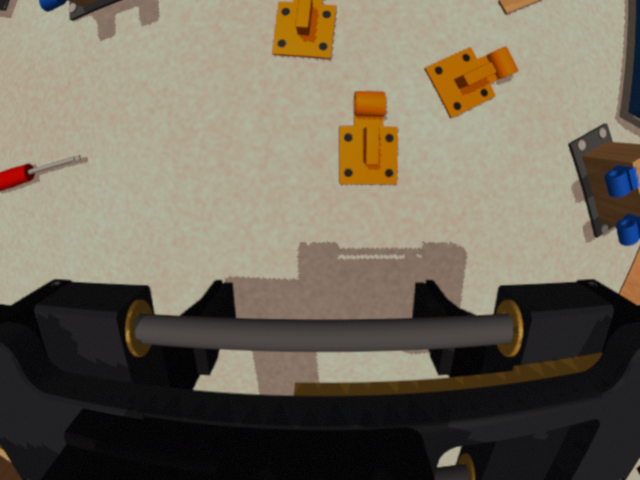

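```bash
cat >> h.py <<'E'
from scipy.optimize import minimize
def projector(c,s=None):
    if 'world_to_cam' in c:
        W=c['world_to_cam']; fish=False
    else:
        T=np.eye(4); T[:3,:3]=R.from_rotvec(s['orientation']).as_matrix(); T[:3,3]=s['eef_pos']
        W=np.linalg.inv(T@c['T_tool_cam']); fish=True
    def f(P):
        q=P@W[:3,:3].T+W[:3,3]; x,y,z=q[:,0],-q[:,1],-q[:,2]
        if fish:
            r=np.hypot(x,y); k=np.arctan2(r,z)/np.maximum(r,1e-9)
        else: k=1/z
        return np.c_[c['cx']+c['fx']*x*k,c['cy']+c['fy']*y*k]
    return f
def box(a,b,n=6):
    t=np.linspace(0,1,n); P=[]
    for x in (0,1):
        for y in (0,1):
            for u in t: P+= [(x,y,u),(x,u,y),(u,x,y)]
    return np.array(a)+np.array(P)*(np.array(b)-np.array(a))
def tube(x,z,y0,y1,r=.013):
    t=np.linspace(0,2*np.pi,40); return np.vstack([np.c_[x+r*np.cos(t),0*t+y,z+r*np.sin(t)] for y in (y0,y1)])
LEAF=[box((-.04,-.03,0),(.02,.03,.006)),box((-.018,-.006,0),(.018,.006,.036)),tube(.042,.013,-.015,.015),box((.02,-.015,0),(.036,.015,.006))]
TUB=[tube(0,.085,-.040,-.018),tube(0,.085,.018,.040)]
JAMB=TUB+[box((.018,-.045,0),(.066,.045,.098)),box((.008,-.065,0),(.078,.065,.008))]
def place(parts,p): # x,y,z,yaw
    M=R.from_euler('z',p[3]).as_matrix(); return [P@M.T+p[:3] for P in parts]
def render(f,parts):
    m=np.zeros((480,640),np.uint8)
    for P in parts:
        h=cv2.convexHull(f(P).astype(np.float32)); cv2.fillConvexPoly(m,np.round(h*16).astype(np.int32),255,cv2.LINE_AA,4)
    return m/255.
def fit(views,parts,p0,free=(0,1,2,3),occ=None):
    "views: list of (projector, mask, valid)"
    p0=np.array(p0,float); free=list(free)
    def cost(d):
        p=p0.copy(); p[free]+=np.array(d)*np.array([.01,.01,.01,.1])[free]; t=0
        for f,m,v in views:
            r=render(f,place(parts,p)); t+=1-(np.minimum(r,m)*v).sum()/(np.maximum(r,m)*v).sum()
        return t
    b=None
    st=np.vstack([np.zeros(len(free)),np.eye(len(free))])
    d=np.zeros(len(free))
    for k in (1,.5,.25):
        o=minimize(cost,d,method='Nelder-Mead',options=dict(initial_simplex=d+st*k,xatol=1e-3,fatol=1e-5)); d=o.x
    p=p0.copy(); p[free]+=d*np.array([.01,.01,.01,.1])[free]; return p,o.fun/len(views)
def best(cam,name,c,f,xyz):
    "network mask nearest the projection of xyz"
    u=f(np.array([xyz]))[0]; L=[]
    for r in ctrl.regions_of(cam,name):
        v=np.argwhere(r['mask']).mean(0)[::-1]; L.append((np.hypot(*(v-u)),r['p'],r['mask'].astype(float)))
    L=[l for l in L if l[0]<40]; return min(L,key=lambda l:l[0]) if L else None
E
cat > m1.py <<'E'
from h import *
V={'leaf':[],'jamb_right':[]}; g={'leaf':[.506,-.05,0,.355],'jamb_right':[.57,-.33,0,-.5]}; mid={'leaf':(.506,-.05,.01),'jamb_right':(.6,-.345,.05)}
for n in ['wrist','top','scene']:
    s=ctrl.sense(); c=ctrl.read_camera(n); f=projector(c,s)
    hsv=cv2.cvtColor(np.ascontiguousarray(c['pixels']),cv2.COLOR_RGB2HSV)
    for t in V:
        b=best(n,t,c,f,mid[t])
        if b is None: print('none',n,t); continue
        m=b[2]
        if t=='leaf':
            k=cv2.dilate(m.astype(np.uint8),np.ones((9,9))); m=((hsv[...,0]<22)&(hsv[...,1]>150)&(k>0)).astype(float); m=cv2.morphologyEx(m,cv2.MORPH_CLOSE,np.ones((7,7)))
        v=np.ones_like(m); 
        print(n,t,b[0].round(1),b[1],m.sum()); V[t].append((n,(f,m,v)))
P={'leaf':LEAF,'jamb_right':JAMB}
for t in V:
    print(t,'all',*[np.round(a,4) for a in fit([v for _,v in V[t]],P[t],g[t])])
    for n,v in V[t]: print('  ',n,*[np.round(a,4) for a in fit([v],P[t],g[t],(0,1,3))])
E
python3 m1.py
```

```text
wrist leaf 3.2 0.94 4337.0
wrist jamb_right 19.3 0.56 5950.0
top leaf 3.3 0.87 453.0
top jamb_right 5.7 0.94 1531.0
scene leaf 3.3 0.95 620.0
scene jamb_right 4.7 0.69 1586.0
leaf all [ 0.5069 -0.0508 -0.0053  0.364 ] 0.2045
   wrist [ 0.5082 -0.0499  0.      0.366 ] 0.0842
   top [ 0.5148 -0.0503  0.      0.3382] 0.4382
   scene [ 0.5099 -0.048   0.      0.4083] 0.1194
jamb_right all [ 0.5596 -0.3201 -0.0038 -0.7171] 0.0771
   wrist [ 0.5602 -0.3189  0.     -0.7237] 0.032
   top [ 0.5589 -0.318   0.     -0.724 ] 0.1211
   scene [ 0.5607 -0.316   0.     -0.7089] 0.0769
```

Emit:
send_rows([
  [1.5, 0.9, 2, 0, 0, 0, 0],
  [1.5, 0.9, 2, 0, 0, 0, 0],
  [1.5, 0.9, 2, 0, 0, 0, 0],
  [1.5, 0.9, 2, 0, 0, 0, 0],
  [1.4, 1.0, 2, 0, 0, -0.02, 0],
  [0, 0, 0, 0, 0, 0, 0],
  [0, 0, 0, 0, 0, 0, 0],
])

```text
time: 3.8
eef_pos: [0.5072, -0.0491, 0.1417]
orientation: [3.089, 0.573, -0.002]
contact_force: [-0.5, 0.2, 0.4]
finger_gap: 1.0
gripper_force: 0.0
```

```bash
cat > m2.py <<'E'
from h import *
s=ctrl.sense(); c=ctrl.read_camera('wrist'); f=projector(c,s); save('w2.png',c['pixels'])
hsv=cv2.cvtColor(np.ascontiguousarray(c['pixels']),cv2.COLOR_RGB2HSV)
b=best('wrist','leaf',c,f,(.508,-.05,.01)); k=cv2.dilate(b[2].astype(np.uint8),np.ones((9,9)))
m=((hsv[...,0]<22)&(hsv[...,1]>150)&(k>0)).astype(float); m=cv2.morphologyEx(m,cv2.MORPH_CLOSE,np.ones((15,15)))
M=R.from_rotvec(s['orientation']).as_matrix()
for nm,mm in (('col',m),('net',b[2])):
  for fr in ((0,1,3),(0,1,2,3)):
    p,e=fit([(f,mm,np.ones_like(m))],LEAF,[.508,-.05,0,.366],fr); print(nm,p.round(4),round(e,4))
    print('  tool shift cm to TCP z=.028',(M.T@(np.array([p[0],p[1],.028])-s['eef_pos'])*100).round(2),'toolyaw',np.arctan2(M[1,0],M[0,0]).round(3))
print(s['eef_pos'],M.round(3).tolist())
E
python3 m2.py
```

```text
col [ 0.5066 -0.0495  0.      0.3433] 0.0577
  tool shift cm to TCP z=.028 [-0.05  0.03 11.37] toolyaw 0.367
col [ 0.5054 -0.0502 -0.008   0.3548] 0.0236
  tool shift cm to TCP z=.028 [-0.19  0.04 11.37] toolyaw 0.367
net [ 0.5072 -0.0496  0.      0.3555] 0.0572
  tool shift cm to TCP z=.028 [ 0.    0.05 11.37] toolyaw 0.367
net [ 0.5053 -0.0503 -0.0084  0.3545] 0.0324
  tool shift cm to TCP z=.028 [-0.21  0.05 11.37] toolyaw 0.367
[ 0.50719861 -0.04906742  0.14171353] [[0.934, 0.358, -0.001], [0.358, -0.934, -0.0], [-0.001, -0.0, -1.0]]
```

View pics/w2.png

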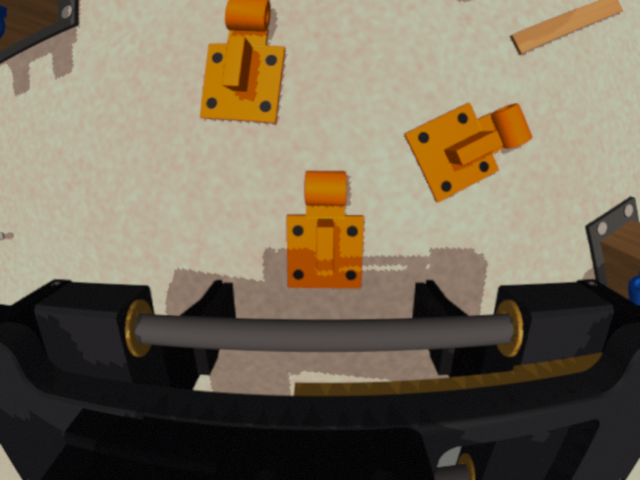

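The wrist view shows the leaf right under the TCP, rib at (325,245), and its pose agrees across cameras. I'll descend and grip.

Emit:
send_rows([
  [0, 0, 4, 0, 0, 0.01, 0.3],
  [0, 0, 4, 0, 0, 0, 0.3],
  [0, 0, 2.4, 0, 0, 0, 0.3],
  [0, 0, 1, 0, 0, 0, 0.3],
  [0, 0, 0, 0, 0, 0, 0.5],
  [0, 0, 0, 0, 0, 0, 1],
  [0, 0, 0, 0, 0, 0, 1],
  [0, 0, 0, 0, 0, 0, 1],
  [0, 0, 0, 0, 0, 0, 1],
  [0, 0, 0, 0, 0, 0, 1],
], grip_force=30)

```text
time: 4.9
eef_pos: [0.5077, -0.049, 0.0284]
orientation: [-3.092, -0.558, -0.001]
contact_force: [-0.6, -0.1, -0.2]
finger_gap: 0.234
gripper_force: 0.0
```

Emit:
send_rows([
  [0, 0, 0, 0, 0, 0, 1],
  [0, 0, 0, 0, 0, 0, 1],
  [0, 0, 0, 0, 0, 0, 1],
  [0, 0, 0, 0, 0, 0, 1],
])

```text
time: 5.3
eef_pos: [0.5075, -0.049, 0.0281]
orientation: [3.091, 0.558, 0.0]
contact_force: [-0.8, -0.2, 2.4]
finger_gap: 0.134
gripper_force: 30.0
```

Emit:
send_rows([
  [0, 0, -2, 0, 0, 0, 1],
  [0, 0, -3, 0, 0, 0, 1],
  [0, 0, -3, 0, 0, 0, 1],
  [0, 0, -2, 0, 0, 0, 1],
  [-2.1, 3.3, 0, 0, 0, 0, 1],
  [-2.1, 3.3, 0, 0, 0, 0, 1],
  [-2.1, 3.3, 0, 0, 0, 0, 1],
  [-2.1, 3.3, 0, 0, 0, 0, 1],
  [-2.0, 3.2, 0, 0, 0, 0, 1],
])

```text
time: 6.2
eef_pos: [0.4665, -0.2403, 0.1276]
orientation: [-3.091, -0.558, 0.001]
contact_force: [2.0, 0.0, -1.0]
finger_gap: 0.134
gripper_force: 30.0
```

Emit:
send_rows([
  [0, 0, 0, 0, 0, 0.13, 1],
  [0, 0, 0, 0, 0, 0.13, 1],
  [0, 0, 0, 0, 0, 0.13, 1],
  [0, 0, 0, 0, 0, 0.13, 1],
  [0, 0, 0, 0, 0, 0.14, 1],
  [0, 0, 0, 0, 0, 0.14, 1],
  [0, 0, 0, 0, 0, 0.14, 1],
  [0, 0, 0, 0, 0, 0.14, 1],
  [0, 0, 0, 0, 0, 0, 1],
  [0, 0, 0, 0, 0, 0, 1],
])

```text
time: 7.2
eef_pos: [0.4671, -0.2389, 0.1276]
orientation: [-2.94, 1.107, 0.001]
contact_force: [-0.0, 0.1, -0.5]
finger_gap: 0.135
gripper_force: 30.0
```

Run:
```python
from h import *
s=ctrl.sense(); c=ctrl.read_camera('wrist'); save('w3.png',c['pixels']); np.savez('w3',pix=c['pixels'],pos=s['eef_pos'],ori=s['orientation'])
print(s['eef_pos'],s['orientation'],s['qpos'].round(2),s['gripper_force'],s['finger_gap'])
```

```text
[ 0.46713983 -0.23889622  0.12763394] [-2.94021101e+00  1.10661093e+00  1.06648371e-03] [-0.16  0.33 -0.39 -0.   -0.85  1.01] 30.000044396147132 0.13508140160632132
```

View pics/w3.png

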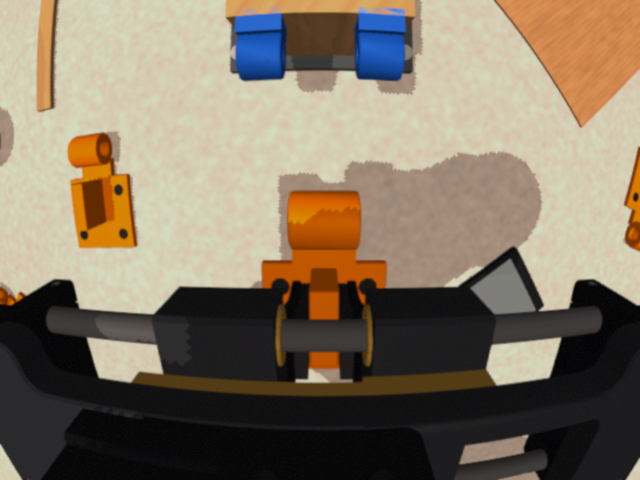

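The wrist view shows the leaf held straight, knuckle centre at (324,221). The jamb's blue knuckles are at (262,48) and (381,48), with the gap clear. Now I'll measure both in this camera.

```bash
cat > m3.py <<'E'
from h import *
import sys
HZ=float(sys.argv[1]) if len(sys.argv)>1 else .0281   # TCP height above the leaf underside
s=ctrl.sense(); c=ctrl.read_camera('wrist'); f=projector(c,s); save('last.png',c['pixels'])
hsv=cv2.cvtColor(np.ascontiguousarray(c['pixels']),cv2.COLOR_RGB2HSV).astype(int)
M=R.from_rotvec(s['orientation']).as_matrix(); ty=np.arctan2(M[1,0],M[0,0]); e=s['eef_pos']
one=np.ones((480,640)); rows=np.arange(480)[:,None]*one; cols=np.arange(640)[None]*one
cl=lambda m,k=7:cv2.morphologyEx(m.astype(np.uint8),cv2.MORPH_CLOSE,np.ones((k,k))).astype(float)
og=cl((hsv[...,0]<22)&(hsv[...,1]>190)&(abs(cols-324)<70)&(rows>150)&(rows<268))
vl=((rows<266)&(rows>150)&(abs(cols-324)<100)).astype(float)
L,el=fit([(f,og,vl)],LEAF,[e[0],e[1],e[2]-HZ,ty],(0,1,3)); print('leaf',L.round(4),'err',round(el,3),'in tool cm',(M.T@(L[:3]-e)*100).round(2),'dyaw',(L[3]-ty).round(3))
g=np.array([.560,-.319,0,-.72])
J=JAMB; b=best('wrist','jamb_right',c,f,(.59,-.345,.05))
if b: p,q=fit([(f,b[2],(rows<200)*1.)],J,g,(0,1,3)); print('jamb net',p.round(4),round(q,3))
bl=cl((hsv[...,0]>100)&(hsv[...,0]<130)&(hsv[...,1]>150)&(hsv[...,2]>60),5); 
sad=[box((0,y,.072),(.018,y+.022,.098)) for y in (-.04,.018)]
B,q=fit([(f,bl,one)],TUB+sad,g,(0,1,3)); print('jamb blue',B.round(4),round(q,3))
vt=1-np.clip(sum(render(f,[P]) for P in place([box((.003,y-.003,.06),(.02,y+.025,.1)) for y in (-.04,.018)],B)),0,1)
B2,q2=fit([(f,bl,vt)],TUB,B,(0,1,3)); print('jamb tube',B2.round(4),round(q2,3))
ov=c['pixels'].copy()
for m,col in ((render(f,place(LEAF,L)),(0,255,0)),(render(f,place(TUB,B2)),(255,255,0)),(og,(255,0,255))):
    k,_=cv2.findContours((m>.5).astype(np.uint8),cv2.RETR_EXTERNAL,cv2.CHAIN_APPROX_NONE); cv2.drawContours(ov,k,-1,col,1)
save('ov_%d.png'%(s['time']*100),ov)
h=lambda p,o:np.array(p[:3])+R.from_euler('z',p[3]).as_matrix()@o
for nm,K in (('blue',B),('tube',B2)):
    Z=R.from_euler('z',K[3]).as_matrix(); d=Z.T@(h(L,[.042,0,.013])-h(K,[0,0,.085]))
    print(nm,'hinge in jamb mm',(d*1e3).round(1),'yaw',(L[3]-K[3]).round(3))
    # TCP goal after yaw fix
    Lg=np.r_[h(K,[-.042,0,.072]),K[3]]; off=R.from_euler('z',-L[3]).as_matrix()@(e-L[:3]); G=h(Lg,off)
    print('   tool z turn',(L[3]-K[3]).round(3),'shift(cm, after the turn) ',((R.from_rotvec([0,0,K[3]-L[3]])*R.from_matrix(M)).as_matrix().T@(G-e)*100).round(2))
print(e,M[:,2].round(4),s['time'],s['gripper_force'],s['contact_force'])
E
python3 m3.py
```

```text
leaf [ 0.4661 -0.2364  0.0996 -0.7208] err 0.061 in tool cm [-0.24 -0.12  2.81] dyaw -0.0
jamb net [ 0.5595 -0.3161  0.     -0.7203] 0.029
jamb blue [ 0.5606 -0.3172  0.     -0.7224] 0.097
jamb tube [ 0.5598 -0.3165  0.     -0.7224] 0.101
blue hinge in jamb mm [-82.2  -1.8  27.6] yaw 0.002
   tool z turn 0.002 shift(cm, after the turn)  [ 8.23 -0.18  2.76]
tube hinge in jamb mm [-81.2  -1.8  27.6] yaw 0.002
   tool z turn 0.002 shift(cm, after the turn)  [ 8.13 -0.18  2.76]
[ 0.46718636 -0.2389373   0.12771516] [-5.e-04  2.e-04 -1.e+00] 7.25 29.999876604415476 [ 0.86630686  0.46556368 -1.06264535]
```

```bash
ls pics
```

```text
crop1.png
last.png
ov_725.png
scene.png
top.png
w1.png
w2.png
w3.png
```

Emit:
send_rows([
  [1, -0.1, 1.4, 0, 0, 0, 1],
  [1.5, -0.1, 1.36, 0, 0, 0, 1],
  [1.5, 0, 0, 0, 0, 0, 1],
  [0.5, 0, 0, 0, 0, 0, 1],
  [0, 0, 0, 0, 0, 0, 1],
  [0, 0, 0, 0, 0, 0, 1],
])

```text
time: 7.95
eef_pos: [0.502, -0.267, 0.1005]
orientation: [-2.939, 1.111, 0.0]
contact_force: [0.2, -0.4, -0.9]
finger_gap: 0.134
gripper_force: 30.0
```

```bash
python3 m3.py; cp pics/ov_*.png /tmp; python3 -c "
import cv2,glob
f=sorted(glob.glob('pics/ov_*.png'))[-1];print(f);cv2.imwrite('pics/ovA.png',cv2.resize(cv2.imread(f)[0:300,174:474],(600,600)))"
```

```text
leaf [ 0.5008 -0.2647  0.0724 -0.7227] err 0.059 in tool cm [-0.24 -0.09  2.81] dyaw -0.0
jamb net [ 0.5592 -0.3161  0.     -0.7209] 0.069
jamb blue [ 0.5585 -0.3153  0.     -0.7221] 0.128
jamb tube [ 0.56   -0.3161  0.     -0.7242] 0.099
blue hinge in jamb mm [-34.8  -0.1   0.4] yaw -0.001
   tool z turn -0.001 shift(cm, after the turn)  [ 3.48 -0.01  0.04]
tube hinge in jamb mm [-36.4  -0.7   0.4] yaw 0.001
   tool z turn 0.001 shift(cm, after the turn)  [ 3.64 -0.07  0.04]
[ 0.50199512 -0.26701754  0.10047911] [-2.e-04  3.e-04 -1.e+00] 7.95 29.99986562412232 [ 0.2487258  -0.41838363 -0.90123722]
pics/ov_795.png
```

View pics/ovA.png

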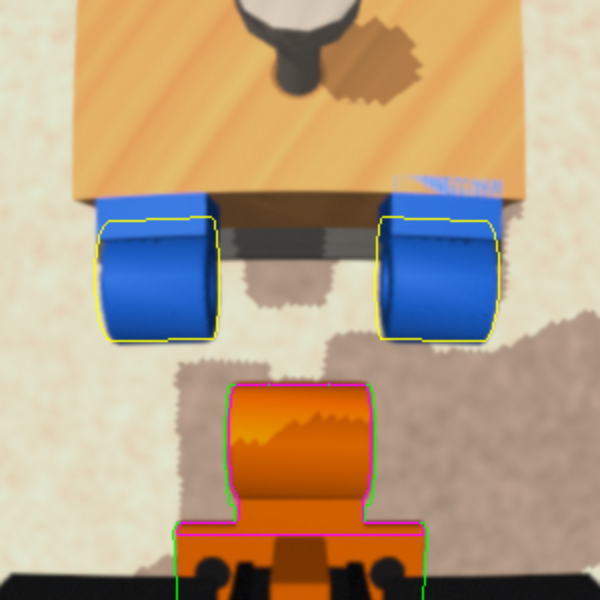

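The fitted outlines sit on the real edges: gap x 218–379 and leaf knuckle x 228–372 in the crop, so it is laterally centred. I'll go in.

Emit:
send_rows([
  [0.7, -0.04, 0.04, 0, 0, 0, 1],
  [0.7, 0, 0, 0, 0, 0, 1],
  [0.7, 0, 0, 0, 0, 0, 1],
  [0.5, 0, 0, 0, 0, 0, 1],
  [0.5, 0, 0, 0, 0, 0, 1],
  [0.3, 0, 0, 0, 0, 0, 1],
  [0.15, 0, 0, 0, 0, 0, 1],
  [0, 0, 0, 0, 0, 0, 1],
  [0, 0, 0, 0, 0, 0, 1],
  [0, 0, 0, 0, 0, 0, 1],
])

```text
time: 9.05
eef_pos: [0.5292, -0.2903, 0.1]
orientation: [-2.939, 1.111, 0.0]
contact_force: [-1.7, -0.4, -1.1]
finger_gap: 0.133
gripper_force: 30.0
```

```bash
sed -i 's/rows>150/rows>190/g' m3.py; python3 m3.py; python3 -c "
import cv2,glob
f=sorted(glob.glob('pics/ov_*.png'))[-1];print(f);cv2.imwrite('pics/ovB.png',cv2.resize(cv2.imread(f)[100:320,174:474],(800,587),interpolation=cv2.INTER_CUBIC))"
```

```text
leaf [ 0.5281 -0.2878  0.0719 -0.7237] err 0.058 in tool cm [-0.25 -0.12  2.81] dyaw -0.001
jamb net [ 0.5586 -0.3155  0.     -0.7204] 0.177
jamb blue [ 0.5592 -0.3152  0.     -0.7472] 0.221
jamb tube [ 0.5597 -0.3165  0.     -0.7234] 0.201
blue hinge in jamb mm [ 0.6 -0.1 -0.1] yaw 0.023
   tool z turn 0.023 shift(cm, after the turn)  [-0.06 -0.1  -0.01]
tube hinge in jamb mm [-0.6  0.6 -0.1] yaw -0.0
   tool z turn -0.0 shift(cm, after the turn)  [ 0.06  0.06 -0.01]
[ 0.5291693  -0.29032808  0.1000184 ] [-1.e-04  1.e-04 -1.e+00] 9.05 29.999816645868123 [-1.7491933  -0.44979015 -1.05737504]
pics/ov_905.png
```

View pics/ovB.png

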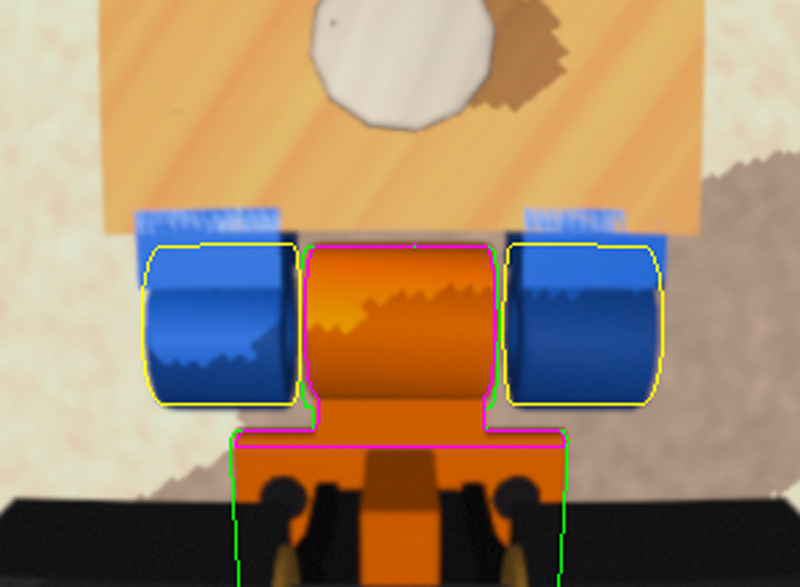

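```bash
cat >> m3.py <<'E'
print('z-free leaf',fit([(f,og,vl)],LEAF,L)[0].round(4),'tubes',fit([(f,bl,vt)],TUB,B2)[0].round(4))
c=ctrl.read_camera('scene'); f=projector(c); hs=cv2.cvtColor(np.ascontiguousarray(c['pixels']),cv2.COLOR_RGB2HSV)
u=f(np.array([h(L,[.03,0,.01])]))[0]; near=np.hypot(cols-u[0],rows-u[1])<22
m=((hs[...,0]<22)&(hs[...,1]>190)&(hs[...,2]>80)&near).astype(float)
for dz in (-.006,-.003,0,.003,.006):
    K=L.copy(); K[2]+=dz; r=render(f,place(LEAF,K)); print(dz,round((np.minimum(r,m)).sum()/np.maximum(r,m)[near].sum(),3),int(m.sum()))
save('sc2.png',cv2.resize(np.ascontiguousarray(c['pixels'][150:260,210:360]),(800,587),interpolation=cv2.INTER_CUBIC))
E
python3 m3.py|tail -7
```

```text
[ 0.52922099 -0.29035613  0.10004191] [ 0.  0. -1.] 9.15 29.999995208345354 [-0.06973709  0.12620364 -0.7155358 ]
z-free leaf [ 0.527  -0.2874  0.0658 -0.718 ] tubes [ 0.5588 -0.3157 -0.0043 -0.7233]
-0.006 0.352 200
-0.003 0.35 200
0 0.345 200
0.003 0.316 200
0.006 0.278 200
```

View pics/sc2.png

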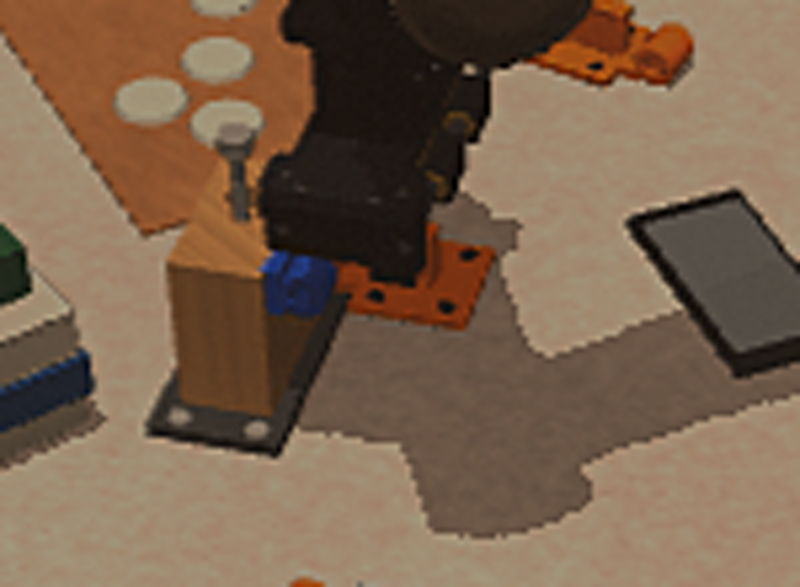

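The scene view shows the leaf level in front of the jamb, with the pin still in place. The z-free wrist fits carry a similar bias for leaf (−6 mm) and knuckles (−4 mm), so their heights agree within about 2 mm. There is no contact force, so I'm handing the job in.

```bash
python3 -c "
from station import ctrl
print(ctrl.sense()['joint_velocities'].round(4)); print(ctrl.finish_job())"
```

```text
[-0.001   0.002   0.0013 -0.001   0.0001  0.001 ]
the job is handed in; nothing more can be done
None
```

I handed the job in with the leaf held still and level in the right jamb's gap (the one with the steel pin), its hole within about 1 mm of the hinge axis in plan by the wrist camera and its height good to about 2 mm; the verdict was not shown.

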